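Sort the left and right clamping cauls into their trays

ROBOT

A 6-joint arm with a two-finger parallel gripper is mounted at the origin on the work surface. World frame = base frame: x ahead of the robot, y to its left, z up, the work surface at z = 0. Lengths are in mm, angles in rad, forces in N, time in s.
With the tool pointing down it reaches from about 350 to 775 mm from the base axis. Payload 7.3 kg.
Tool frame: the origin (TCP) lies midway between the tips of the shut fingers; the grasp point (between the pads) lies 19 mm behind it; z points along the fingers, y is the direction in which the jaws open and shut (so a half turn about z gives the same grasp; the last joint's range is limited). The gripper opens to 92 mm and grips with 3 to 60 N. Pads are 19 mm wide; open, the fingers measure 130 mm over their backs; the gripper's body (75 mm by 190 mm) begins 47 mm behind the grasp point.
Start: joints at [1.104, 0.342, 1.524, -0, 1.275, -0.146], TCP at [165.533, 498.243, 197.641] pointing down, gripper open.
Joint ranges: [-2.53, 2.53], [-0.77, 2.02], [0.04, 2.7], [-1, 4.14], [0.28, 2.66], [-3.11, 3.11]. Speed limits (rad/s): [2.57, 2.57, 3.14, 3.14, 3.14, 3.14].

INTERFACE

Orientations are given as [roll, pitch, yaw] about the fixed x, y, z axes, in that order (R = Rz(yaw) Ry(pitch) Rx(roll)).
In Python, from plant import sensors, imaging, ticket gives the robot as it stands. The module is installed in compiled form; this text tells all that it offers.
- The arm moves only by the tool arm_command, never from a script. Its argument "increments" is one flat list of numbers, 5 for each row, row after row: the closure, from 0 (fully open) to 1 (shut), then the shift along the tool's x, y, z in mm, then the turn about the tool's z in degrees. In form: [hand, dx, dy, dz, spin, hand, dx, dy, dz, spin, ...]. A call has 1 to 20 rows; each row is the pose to reach, as a shift and turn from the pose commanded when the call began, along the tool's axes at that moment; what a row does not reach only later rows make up. A row lasts 1/8 s, in which the tool goes at most 62.5 mm and 10.7 degrees, less where a joint would pass 70% of its speed; a pose out of reach is approached as far as the arm can. A call with a gripper value outside its range is refused whole. The fingers move at their own pace and stop on an object; the grip force is fixed at half the most. Time passes only in rows, so rows that repeat a pose let the fingers close. It gives the time, the measured TCP pose, the force and the opening at its end, in the units of the state.
- sensors.get_obs(): the state, without advancing time (a new reading comes with each control period).
- imaging.capture(name): name is "side" or "top" or "wrist"; returns the picture (384x512x3 uint8, blue, green, red); there is no depth.
- imaging.calibration(name): a dict with "fx", "fy", "cx", "cy" (pixels), "world_to_cam" (4x4, takes a point from world to camera coordinates); the wrist camera has in their place "hand_eye" (4x4, takes a point from camera to tool coordinates, whose origin is the TCP and whose axes are the flange's). Camera axes: x right, y down, z forward; pixel columns grow to the right and rows downward; lengths in mm; the calibration is good to about 2 mm. A picture is of the moment at which its call begins: read the wrist's pose just before it. calibration takes no time and is no camera call.
- ticket.close_job(): hands the job in, once; it reports no verdict.
The state is a dict: "time": time; "joint_positions": joint angles; "dq": joint speeds; "tau": joint torques, N m; "tool_pos": TCP position; "tcp_rot": TCP orientation; "contact_force": force on the tool from outside, world axes, zero at the start; "moment": the same for the moment, N m; "grip_width": finger opening in mm.
Only numpy, scipy, OpenCV 4.12 (cv2) and the standard library are available. Lean on these libraries where they do the work, as an engineer would, in place of code of your own. Each camera call takes 0.05 s, during which the arm holds its last target. There are 200 camera calls.

TASK

On the instrument maker's bench lie two mirror-image L-shaped wooden cauls, a left one (seen from above with its dowel end towards you, the foot points left) and a right one (foot points right). Lay each flat, dowel up, inside the tray whose dark pattern has the same outline, left caul in the left tray and right caul in the right tray. The T-shaped and straight cauls and the tools are not part of the job.

Things in the scene. Friction and masses are not known exactly. Their poses are not given: they have to be found in the camera images.
- left_caul: Pale wooden L, ~75 g, flat on the bench, any yaw, dowel up. Sizes in mm: arm 110 long (x), 26 wide (y), 22 thick. Foot at x 27..55 sticks out to +y as far as 48 from the centre line, so seen from above, dowel end towards you, it points left. Dowel 16 dia. on top at x = -42, rising to 44 above the bench. Origin: middle of the arm's underside, z up. Grip across the arm at the origin.
- right_caul: Pale wooden L, ~75 g, flat on the bench, any yaw, dowel up. Sizes in mm: arm 110 long (x), 26 wide (y), 22 thick. Foot at x 27..55 sticks out to -y as far as 48 from the centre line, so seen from above, dowel end towards you, it points right. Dowel 16 dia. on top at x = -42, rising to 44 above the bench. Origin: middle of the arm's underside, z up. Grip across the arm at the origin.
- left_tray: Fixed open plywood tray, in mm: 170 (x) by 140 (y), 30 high, walls and floor 5 thick. Origin: centre of its underside, on the bench. Ledge outside the far (+x) wall, 80 wide, 30 high, bears a flat dark pattern, 4 thick, of the left caul's outline from above (pale disc = dowel). Stands at the robot's left or right side; yaw within 0.15 rad.
- right_tray: Fixed open plywood tray, in mm: 170 (x) by 140 (y), 30 high, walls and floor 5 thick. Origin: centre of its underside, on the bench. Ledge outside the far (+x) wall, 80 wide, 30 high, bears a flat dark pattern, 4 thick, of the right caul's outline from above (pale disc = dowel). Stands at the robot's left or right side; yaw within 0.15 rad.
Not all that is in view belongs to the job. Leave any blue or yellow look-alike of the right_caul alone.

How it is judged (in metres and radians):
At the end, for the whole second after the job is handed in: Each caul lies inside its own tray (origin within the inner walls, 80 mm either way along the tray and 65 mm across), on the tray's floor (origin less than 15 mm above the tray's underside), dowel up and within 10 degrees of level, at rest (under 20 mm/s) (x of left_caul in the frame of left_tray between -0.08 and 0.08 m and y of left_caul in the frame of left_tray between -0.065 and 0.065 m and z of left_caul in the frame of left_tray below 0.015 m and angle between each of left_caul, right_caul's own z axis and vertical below 0.175 rad and linear speed of each of left_caul, right_caul below 0.02 m/s and x of right_caul in the frame of right_tray between -0.08 and 0.08 m and y of right_caul in the frame of right_tray between -0.065 and 0.065 m and z of right_caul in the frame of right_tray below 0.015 m); the robot touches nothing.
It also fails if it takes over 54 s, if anything falls off the work surface, if the arm or the gripper's body presses on something with over 40 N, if the wrist force passes 120 N, or if a joint passes its speed limit or range.

## Working session

There is one attempt and no reset: what is moved stays moved. The work goes in short steps, Python scripts to look and compute and a tool call to move; the robot and the scene stay as the last step left them, time stands still between calls to the robot, and variables do not carry over. Pictures are saved under pics/ and viewed, about 8 in all and at most 12, crops included, and the job is handed in when it is done.

Besides the shell and the picture viewer there is one more tool, called after "Call:" as a command line: name --argument value ..., lists and objects as JSON in quotes. arm_command: Moves the arm, as the interface text tells. Its arguments: {"type":"object","properties":{"increments":{"type":"array","items":{"type":"number"}}},"required":["increments"]}

```bash
mkdir -p pics
python3 - <<'E'
from plant import sensors, imaging
import cv2
o=sensors.get_obs();print(o)
for n in("top","side"):
    cv2.imwrite(f"pics/{n}1.png",imaging.capture(n));print(n,imaging.calibration(n))
print(imaging.calibration("wrist"))
E
```

```text
{'time': 0.0, 'joint_positions': array([ 1.10403267e+00,  3.42713510e-01,  1.52502797e+00,  1.44070826e-05,
        1.27539113e+00, -1.46022228e-01]), 'dq': array([-0.0006515 , -0.00019125, -0.00105524, -0.00236166, -0.00166363,
        0.00010447]), 'tau': array([ 1.49166641e-03, -4.31238878e+01, -2.44227934e+01,  7.19159818e-02,
        5.57240762e-02, -1.14369861e-04]), 'tool_pos': array([165.29575418, 497.82108   , 196.94595772]), 'tcp_rot': array([-3.14007109e+00, -2.37699632e-04,  2.82084684e+00]), 'contact_force': array([-0.75855076, -0.16185669, -0.04394734]), 'moment': array([ 0.00728299, -0.03521   ,  0.00567004]), 'grip_width': 91.77333495465196}
top {'fx': 365.68363794297017, 'fy': 365.68363794297017, 'cx': 254.34638845652907, 'cy': 191.78401015439354, 'world_to_cam': array([[-2.03299340e-02, -9.99423850e-01, -2.71783361e-02,
         2.33350515e+01],
       [-9.84519164e-01,  2.47454896e-02, -1.73521398e-01,
         4.80901975e+02],
       [ 1.74093965e-01,  2.32299142e-02, -9.84455008e-01,
         1.06189583e+03],
       [ 0.00000000e+00,  0.00000000e+00,  0.00000000e
[... 255 characters left out ...]
4321625e-01, -4.43941944e-01, -8.42795289e-01,
         1.92047153e+02],
       [ 4.49898277e-01,  7.12875717e-01, -5.37958876e-01,
         7.27069800e+02],
       [ 0.00000000e+00,  0.00000000e+00,  0.00000000e+00,
         1.00000000e+00]])}
{'fx': 309.9901858932343, 'fy': 309.9901858932343, 'cx': 256.33678916520785, 'cy': 190.9667673169141, 'hand_eye': array([[-2.45163698e-04, -9.66820587e-01, -2.55456244e-01,
         6.87402943e+01],
       [ 9.99998910e-01,  1.34852148e-04, -1.47008058e-03,
        -9.37302113e-01],
       [ 1.45575299e-03, -2.55456326e-01,  9.66819500e-01,
        -1.86749330e+02],
       [ 0.00000000e+00,  0.00000000e+00,  0.00000000e+00,
         1.00000000e+00]])}
```

View pics/top1.png

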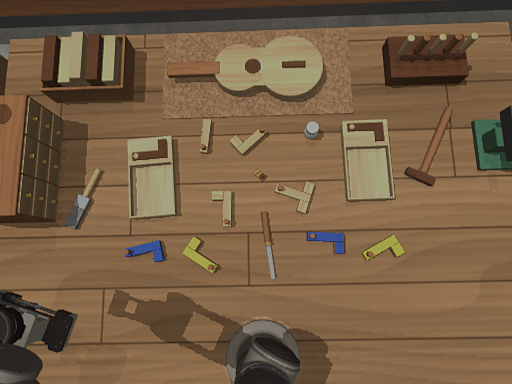

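View pics/side1.png

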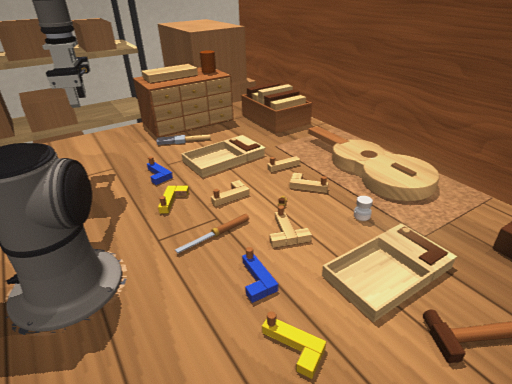

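Both views show two trays (top view: ~(152,178) and ~(368,160)), pale pieces at ~(205,135), (248,138), (225,207) and (295,195), and blue/yellow look-alikes below them. I'll enlarge the pale pieces and the patterns.

Run:
```python
import cv2
i=cv2.imread("pics/top1.png")[110:230,120:400]
cv2.imwrite("pics/crop1.png",cv2.resize(i,(800,343),interpolation=cv2.INTER_CUBIC))
```

```text
(no output)
```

View pics/crop1.png

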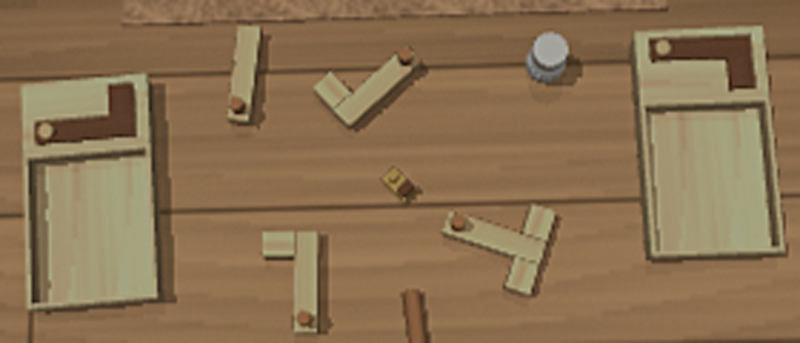

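Crop 1 (crop px = (full − (120,110))·2.857), candidates:
- **Crop (245,75):** straight caul, no foot.
- **Crop (500,245):** T caul.
- **Crop (305,280):** L. With its dowel (305,318) towards me, the foot at (278,244) points left, so it is the left caul.
- **Crop (375,88):** L. Its dowel is at (405,55) and it heads down-left. The foot at (328,90) is on the right of that heading, so it is the right caul.
- **Trays:** the image-left pattern has its dowel left and foot up, so it is left-handed and marks the left tray. The image-right one is right-handed and marks the right tray.

The blue and yellow L pieces are excluded.

```bash
cat > h.py <<'E'
import numpy as np, cv2
from scipy.spatial.transform import Rotation as R
from plant import sensors, imaging
def ray(n,uv,z,o=None):
    c=imaging.calibration(n)
    d=np.array([(uv[0]-c["cx"])/c["fx"],(uv[1]-c["cy"])/c["fy"],1.])
    if n=="wrist":
        T=np.eye(4);T[:3,:3]=R.from_euler("xyz",o["tcp_rot"]).as_matrix();T[:3,3]=o["tool_pos"];T=T@c["hand_eye"]
    else: T=np.linalg.inv(c["world_to_cam"])
    d=T[:3,:3]@d;p=T[:3,3]
    return p+d*(z-p[2])/d[2]
def delta(p,yaw):
    "tool-frame shift to world p and turn (deg) so that tool x has world yaw (mod pi), both half-turns"
    o=sensors.get_obs();M=R.from_euler("xyz",o["tcp_rot"]).as_matrix()
    s=M.T@(np.array(p)-o["tool_pos"]);cy=np.arctan2(M[1,0],M[0,0])
    t=-np.degrees(yaw-cy);t=(t+90)%180-90
    return s.round(1),round(t,1),"j6",np.degrees(o["joint_positions"][5]).round(1)
E
python3 - <<'E'
from h import *
f=lambda x,y:(x/2.857+120-.3,y/2.857+110-.3)
def pr(n,p): print(n,p.round(0))
for n,a,b,dw in(("L",(306,331),(307,233),(305,318)),("R",(412,60),(342,115),(405,55))):
    A=ray("top",f(*a),22);B=ray("top",f(*b),22);D=ray("top",f(*dw),44)
    d=B-A;print(n,A.round(),B.round(),"mid",((A+B)/2).round(),"len",np.hypot(*d[:2]).round(),"yaw",np.arctan2(d[1],d[0]).round(3),"dowel",D.round())
for n,q in(("LT",[(22,85),(148,74),(160,298),(28,310)]),("RT",[(634,32),(766,27),(785,254),(648,260)])):
    P=np.array([ray("top",f(*c),30) for c in q]);far=(P[0]+P[1])/2;nr=(P[2]+P[3])/2
    u=(far-nr);L=np.hypot(*u[:2]);u/=L;c=nr+85*u
    print(n,P[:,:2].round().tolist(),"len",L.round(),"yaw",np.arctan2(u[1],u[0]).round(3),"centre",c.round(),"r",np.hypot(*c[:2]).round())
E
```

```text
L [383.  99.  22.] [489.  97.  22.] mid [436.  98.  22.] len 106.0 yaw -0.017 dowel [395.  97.  44.]
R [681. -21.  22.] [620.  57.  22.] mid [650.  18.  22.] len 99.0 yaw 2.231 dowel [679. -14.  44.]
LT [[662.0, 411.0], [670.0, 271.0], [421.0, 253.0], [411.0, 394.0]] len 250.0 yaw 0.068 centre [501. 330.  30.] r 600.0
RT [[703.0, -266.0], [704.0, -410.0], [452.0, -409.0], [449.0, -265.0]] len 253.0 yaw -0.004 centre [ 536. -337.   30.] r 633.0
```

Run:
```python
from h import *
print(delta([436,98,180],-0.017))
```

```text
(array([-383. , -294.1,   17.3]), np.float64(-17.4), 'j6', np.float64(-8.4))
```

Call:
arm_command --increments '[0,-383,-294,17,-17.4,0,-383,-294,17,-17.4,0,-383,-294,17,-17.4,0,-383,-294,17,-17.4,0,-383,-294,17,-17.4,0,-383,-294,17,-17.4,0,-383,-294,17,-17.4,0,-383,-294,17,-17.4,0,-383,-294,17,-17.4,0,-383,-294,17,-17.4,0,-383,-294,17,-17.4]'

```text
time: 1.48
tool_pos: [435.5, 99.6, 180.6]
tcp_rot: [3.141, -0.0, 3.126]
contact_force: [0.3, 0.7, 0.1]
grip_width: 91.7
```

Run:
```python
from h import *
o=sensors.get_obs();cv2.imwrite("pics/w1.png",imaging.capture("wrist"));print(o["tool_pos"],o["tcp_rot"],o["joint_positions"].round(2))
np.save("w1.npy",np.r_[o["tool_pos"],o["tcp_rot"]])
```

```text
[435.52782359  99.57208189 180.59394041] [ 3.14130369e+00 -3.96131463e-04  3.12622815e+00] [ 0.05  0.22  1.75  0.    1.17 -1.5 ]
```

View pics/w1.png

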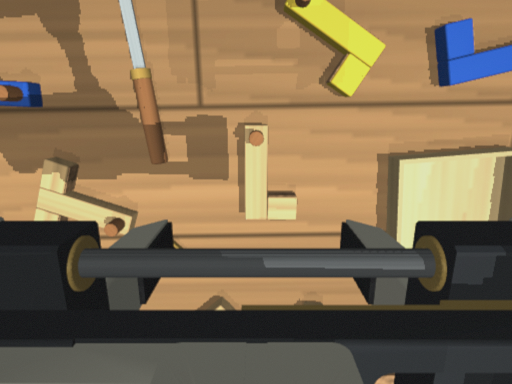

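Wrist view: left caul arm from (256,125) to (256.5,219), dowel at (256,138), foot to the right at (283,207); well centred between the fingers.

Run:
```python
from h import *
w=np.load("w1.npy");o=dict(tool_pos=w[:3],tcp_rot=w[3:])
A=ray("wrist",(256.5,125),22,o);B=ray("wrist",(256.5,219),22,o);d=B-A
m=(A+B)/2;y=np.arctan2(d[1],d[0]);print(A,B,m,y,np.hypot(*d[:2]))
print(delta([m[0],m[1],5],y))
```

```text
[383.10298765  99.28412846  22.        ] [491.72380826  97.60325962  22.        ] [437.41339795  98.44369404  22.        ] -0.015473411814160754 108.63382526044224
(array([ -1.8,  -1.2, 175.7]), np.float64(0.0), 'j6', np.float64(-86.1))
```

Call:
arm_command --increments '[0,-2,-1,60,0,0,-2,-1,110,0,0,-2,-1,145,0,0,-2,-1,165,0,0,-2,-1,175,0,0,-2,-1,175,0,1,-2,-1,175,0,1,-2,-1,175,0,1,-2,-1,175,0,1,-2,-1,175,0,1,-2,-1,175,0,1,-2,-1,175,0,1,-2,-1,165,0,1,-2,-1,140,0,1,-2,-1,100,0,1,-2,-1,60,0,1,-2,-1,50,0,1,-2,-1,50,0]'

```text
time: 3.78
tool_pos: [438.4, 97.5, 131.0]
tcp_rot: [3.141, 0.001, 3.124]
contact_force: [0.5, 0.2, -0.8]
grip_width: 0.6
```

Run:
```python
from h import *
from numpy import *
o=sensors.get_obs();print(o["grip_width"],o["tool_pos"],o["joint_positions"].round(2))
# tray target: caul yaw = tray yaw, origin offset -10 in tray y (foot +y)
y=.068;c=array([501,330])+10*array([sin(y),-cos(y)])
print(c,delta([*c,130],y))
```

```text
0.5858930080039052 [438.35740522  97.4523568  131.01210858] [ 0.05  0.28  1.82  0.    1.04 -1.51]
[501.67947607 320.02311109] (array([-59.5, 223.6,   1.1]), np.float64(-4.9), 'j6', np.float64(-86.3))
```

The gripper shut on nothing (0.6 mm), so I'll look again.

Run:
```python
from h import *
o=sensors.get_obs();a=imaging.capture("wrist");s=imaging.capture("side")
np.save("w2.npy",np.r_[o["tool_pos"],o["tcp_rot"]])
cv2.imwrite("pics/w2.png",np.hstack([a[:,80:450],cv2.resize(s[140:270,170:300],(384,384))]))
```

```text
(no output)
```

View pics/w2.png

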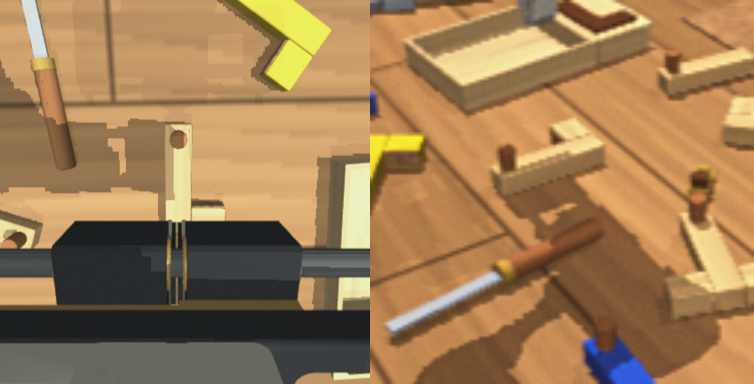

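The caul still lies in place, dowel up (arm axis at wrist x≈258, dowel (258,139)); the fingers were probably still closing when I lifted. I'll redo it with a longer close and check before lifting.

Run:
```python
from h import *
w=np.load("w2.npy");o=dict(tool_pos=w[:3],tcp_rot=w[3:])
for p in((258,123),(257.5,210)): print(ray("wrist",p,22,o))
print(delta([437.5,98.5,3],-.0155))
```

```text
[381.9321422   98.74778088  22.        ]
[467.23442193  96.88291813  22.        ]
(array([ -0.3,   1.1, 126.6]), np.float64(-0.1), 'j6', np.float64(-86.3))
```

Call:
arm_command --increments '[0,0,0,0,0,0,0,0,0,0,0,0,0,0,0,0,0,0,0,0,0,0,0,0,0,0,0,0,0,0]'

```text
time: 4.62
tool_pos: [438.3, 97.4, 130.6]
tcp_rot: [3.142, 0.0, 3.125]
contact_force: [-0.4, 0.1, -0.0]
grip_width: 55.7
```

Finger pace is about 75 mm/s, which confirms the early lift.

Call:
arm_command --increments '[0,0,0,30,0,0,0,0,70,0,0,0,0,100,0,0,0,0,118,0,0,0,0,126,0,1,0,0,126,0,1,0,0,126,0,1,0,0,126,0,1,0,0,126,0,1,0,0,126,0,1,0,0,126,0,1,0,0,126,0,1,0,0,126,0,1,0,0,126,0,1,0,0,126,0]'

```text
time: 6.5
tool_pos: [438.2, 97.5, 4.6]
tcp_rot: [3.142, -0.0, 3.125]
contact_force: [0.3, 0.1, 0.3]
grip_width: 0.7
```

Run:
```python
from h import *
o=sensors.get_obs();print(o["tau"].round(1),o["contact_force"],o["grip_width"])
a=imaging.capture("wrist");s=imaging.capture("side")
np.save("w3.npy",np.r_[o["tool_pos"],o["tcp_rot"]])
cv2.imwrite("pics/w3.png",np.hstack([a[:,80:450],cv2.resize(s[140:270,170:300],(384,384))]))
```

```text
[ -0.  -40.2 -14.6  -0.    0.1   0. ] [0.32967678 0.13267945 0.29882023] 0.6960738270203641
```

View pics/w3.png

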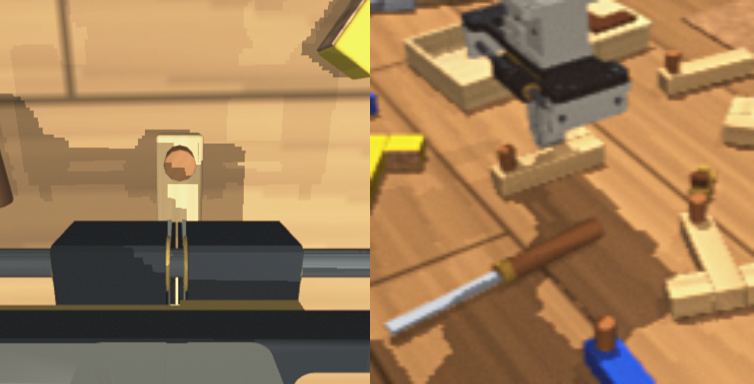

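Fingers appear shut above the caul although the reported TCP z is 4.6. I'll check the reported z against the side camera, which shows the fingertip bottom at about (228,189).

Run:
```python
from h import *
def proj(n,p):
    c=imaging.calibration(n);q=c["world_to_cam"]@np.r_[p,1];return np.array([c["fx"]*q[0]/q[2]+c["cx"],c["fy"]*q[1]/q[2]+c["cy"]]).round(1)
for z in(4.6,22,30,40): print(z,proj("side",[438,97.5,z]))
print("caul origin top",proj("side",[437.5,98,22]),"dowel top",proj("side",[395.5,98.5,44]),"near end bottom",proj("side",[382.5,98.5,0]), "far end top",proj("side",[492,97.5,22]))
s=imaging.capture("side")[140:210,195:265]
cv2.imwrite("pics/s4.png",cv2.resize(s,(560,560),interpolation=cv2.INTER_NEAREST))
```

```text
4.6 [230.3 196.6]
22 [230.  191.4]
30 [229.8 189. ]
40 [229.5 185.9]
caul origin top [229.7 191.4] dowel top [215.5 189.1] near end bottom [212.7 204. ] far end top [246.5 185.7]
```

View pics/s4.png

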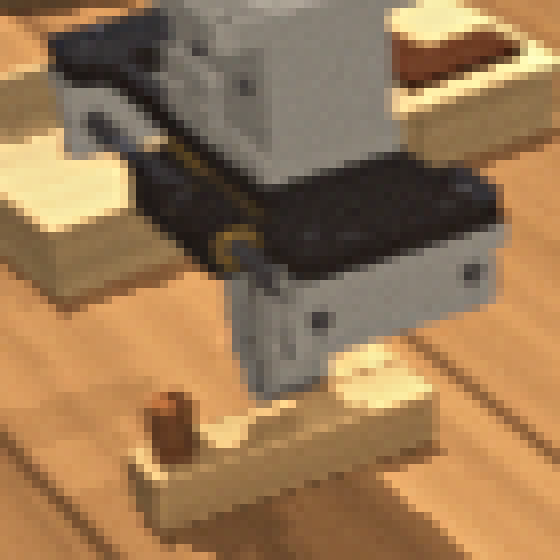

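Run:
```python
from h import *
for z in(5,15,25,30,35,40): print(z,[ray("side",p,z)[:2].round(1).tolist() for p in((228.7,189.7),(235.6,187.5))])
# wrist scale check: dowel and arm widths in w1
a=cv2.imread("pics/w1.png").astype(int)
print(a[170,238:276].sum(1)); print(a[115:225,250].sum(1)[:14], a[205:225,250].sum(1))
```

```text
5 [[451.5, 132.0], [474.2, 131.3]]
15 [[444.4, 117.6], [466.6, 116.8]]
25 [[437.3, 103.1], [459.1, 102.4]]
30 [[433.7, 95.9], [455.3, 95.2]]
35 [[430.2, 88.7], [451.6, 88.0]]
40 [[426.6, 81.5], [447.8, 80.7]]
[323 307 313 313 312 313 366 527 594 591 594 594 598 596 591 584 583 584
 592 597 596 594 585 576 573 574 578 578 544 455 472 472 474 471 473 473
 473 470]
[423 420 422 420 423 424 417 348 260 266 429 548 572 486] [601 600 600 597 597 599 597 598 600 602 598 598 598 579 506 439 443 459
 475 485]
```

Side-view rays put the fingertips at z≈30–38 and the wrist scale suggests +10 or so; both disagree with the reported z of 4.6, with no contact force. So the reported height reads low. I'll open here and feel my way down in small steps, watching the force.

Call:
arm_command --increments '[0,0,0,0,0,0,0,0,0,0,0,0,0,0,0,0,0,0,0,0,0,0,0,0,0,0,0,0,0,0,0,0,0,3,0,0,0,0,6,0,0,0,0,8,0,0,0,0,8,0]'

```text
time: 7.9
tool_pos: [438.1, 97.4, -3.6]
tcp_rot: [3.142, -0.0, 3.125]
contact_force: [0.3, -0.4, 0.3]
grip_width: 91.3
```

Call:
arm_command --increments '[0,0,0,2,0,0,0,0,4,0,0,0,0,6,0,0,0,0,6,0]'

```text
time: 8.4
tool_pos: [438.1, 97.5, -9.6]
tcp_rot: [3.142, -0.0, 3.124]
contact_force: [0.7, 0.4, 1.1]
grip_width: 92.1
```

Reported z is −9.6 with no contact, which confirms an offset in the reported height. I continue.

Call:
arm_command --increments '[0,0,0,3,0,0,0,0,6,0,0,0,0,9,0,0,0,0,9,0]'

```text
time: 8.9
tool_pos: [438.0, 97.5, -18.7]
tcp_rot: [3.142, -0.001, 3.124]
contact_force: [-0.2, 0.7, -0.3]
grip_width: 91.7
```

Run:
```python
from h import *
o=sensors.get_obs();print(o["contact_force"],o["tool_pos"])
s=imaging.capture("side")[140:210,195:265];cv2.imwrite("pics/s5.png",cv2.resize(s,(560,560),interpolation=cv2.INTER_NEAREST))
```

```text
[-0.20550372  0.67853673 -0.32247438] [438.04824443  97.45063558 -18.67040807]
```

View pics/s5.png

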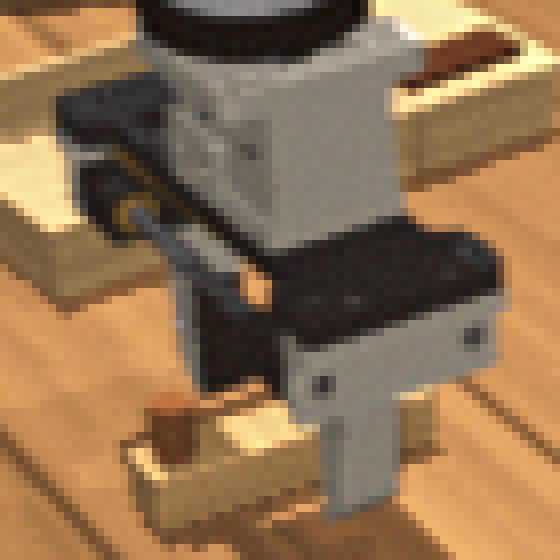

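Side crop: fingers straddle the arm, near fingertip corner at (330,520), i.e. full (236.3,205).

Run:
```python
from h import *
for z in(0,5,10,15,20,25): print(z,[ray("side",p,z)[:2].round(1).tolist() for p in((236.3,205),(244.5,202.7))])
```

```text
0 [[434.3, 57.5], [458.7, 54.4]]
5 [[431.0, 51.0], [455.1, 48.0]]
10 [[427.6, 44.5], [451.6, 41.5]]
15 [[424.2, 38.1], [448.0, 35.1]]
20 [[420.9, 31.6], [444.4, 28.6]]
25 [[417.5, 25.1], [440.8, 22.2]]
```

True tip height is ≈15–18 mm, so reported z is about 33–36 low. Down another ~11 mm, gently.

Call:
arm_command --increments '[0,0,0,3,0,0,0,0,6,0,0,0,0,8,0,0,0,0,8,0]'

```text
time: 9.45
tool_pos: [438.1, 97.4, -26.6]
tcp_rot: [3.142, -0.0, 3.124]
contact_force: [-0.5, -0.3, 0.1]
grip_width: 92.1
```

Call:
arm_command --increments '[0,0,0,1.5,0,0,0,0,3,0,0,0,0,3,0]'

```text
time: 9.82
tool_pos: [438.4, 97.5, -28.9]
tcp_rot: [3.141, 0.0, 3.125]
contact_force: [-2.3, -0.3, 7.5]
grip_width: 91.8
```

Bench touched at reported z≈−28.5 (7.5 N), so true z = reported + 28.5. I raise 3 mm and close.

Call:
arm_command --increments '[0,0,0,-3,0,1,0,0,-3,0,1,0,0,-3,0,1,0,0,-3,0,1,0,0,-3,0,1,0,0,-3,0,1,0,0,-3,0,1,0,0,-3,0,1,0,0,-3,0,1,0,0,-3,0,1,0,0,-3,0,1,0,0,-3,0]'

```text
time: 11.32
tool_pos: [438.3, 97.5, -26.4]
tcp_rot: [3.142, 0.0, 3.125]
contact_force: [-0.6, 0.5, 0.3]
grip_width: 25.9
```

Gripped (25.9 mm). Lift 110 and carry over the left tray.

Call:
arm_command --increments '[1,0,0,-20,0,1,0,0,-60,0,1,0,0,-110,0,1,-15,50,-110,-1,1,-30,100,-110,-2,1,-42,150,-110,-3,1,-55,195,-110,-4,1,-59,218,-110,-4.9,1,-59.5,223.6,-110,-4.9,1,-59.5,223.6,-110,-4.9,1,-59.5,223.6,-110,-4.9]'

```text
time: 12.7
tool_pos: [501.4, 318.9, 83.6]
tcp_rot: [-3.141, -0.0, -3.074]
contact_force: [-0.0, -0.7, -0.9]
grip_width: 26.0
```

Run:
```python
from h import *
o=sensors.get_obs();print(o["grip_width"])
t=imaging.capture("top")[110:240,110:240];s=imaging.capture("side")[80:210,150:280]
cv2.imwrite("pics/p6.png",np.hstack([cv2.resize(i,(400,400),interpolation=cv2.INTER_CUBIC) for i in(t,s)]))
```

```text
26.01888695694582
```

View pics/p6.png

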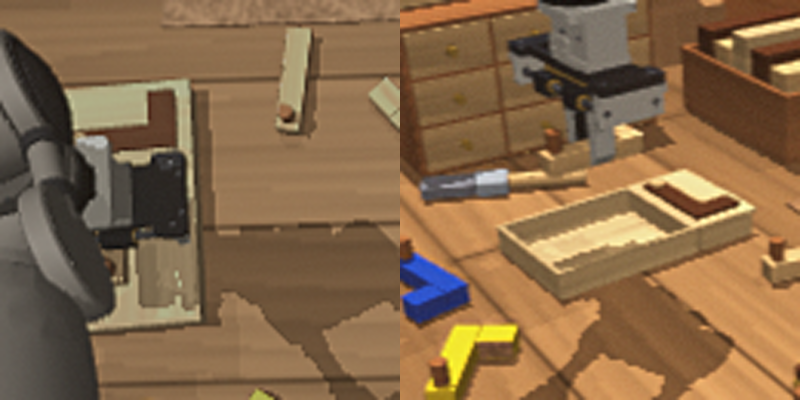

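The caul hangs over the left tray; its dowel is at top full-image (145.7,195). Checking where that puts it.

Run:
```python
from h import *
print(ray("top",(145.7,195.1),154))
y=.068;print("expected",501.4-42*np.cos(y),318.9-42*np.sin(y))
s=lambda x,y:(150+(x-400)*.325,80+y*.325)
print(ray("side",s(553,132),154))
```

```text
[459.83363541 306.3279071  154.        ]
expected 459.4970665883588 316.04620051517924
[456.37994079 304.84181255 154.        ]
```

Both fixed views put the dowel at y≈306 (10 mm short), so shift +9 in tool y, lower with care, and open only halfway.

Call:
arm_command --increments '[1,0,9,0,0,1,0,9,30,0,1,0,9,60,0,1,0,9,80,0,1,0,9,90,0,1,0,9,96,0,1,0,9,100,0,1,0,9,102,0,1,0,9,102,0]'

```text
time: 13.92
tool_pos: [501.2, 329.1, -18.0]
tcp_rot: [3.141, 0.001, -3.073]
contact_force: [0.8, 0.3, -0.6]
grip_width: 25.9
```

Call:
arm_command --increments '[1,0,0,1.5,0,1,0,0,3,0,1,0,0,3,0]'

```text
time: 14.3
tool_pos: [501.1, 329.0, -21.3]
tcp_rot: [3.141, 0.0, -3.073]
contact_force: [0.3, 0.5, 0.1]
grip_width: 26.1
```

Call:
arm_command --increments '[1,0,0,1,0,1,0,0,2,0,1,0,0,2,0]'

```text
time: 14.68
tool_pos: [501.0, 329.0, -21.4]
tcp_rot: [3.141, 0.001, -3.073]
contact_force: [-4.9, -3.9, 16.3]
grip_width: 25.6
```

Floor contact, as expected. Release and lift.

Call:
arm_command --increments '[0.5,0,0,-1,0,0.5,0,0,-2,0,0.5,0,0,-2,0,0.5,0,0,-2,0,0.5,0,0,-2,0,0.5,0,0,-40,0,0,0,0,-90,0,0,0,0,-140,0,0,0,0,-150,0,0,0,0,-150,0]'

```text
time: 15.92
tool_pos: [501.0, 329.0, 126.9]
tcp_rot: [3.141, 0.001, -3.073]
contact_force: [-0.8, -0.0, -1.0]
grip_width: 81.7
```

Run:
```python
from h import *
o=sensors.get_obs();print(o["tool_pos"],o["grip_width"])
print(delta([650,18,140],2.231))
```

```text
[501.02886666 329.01091798 126.86679589] 81.68815604340783
(array([-127.4, -320.5,  -13.1]), np.float64(56.1), 'j6', np.float64(-68.0))
```

Call:
arm_command --increments '[0,-127,-320,-13,56,0,-127,-320,-13,56,0,-127,-320,-13,56,0,-127,-320,-13,56,0,-127,-320,-13,56,0,-127,-320,-13,56,0,-127,-320,-13,56,0,-127,-320,-13,56,0,-127,-320,-13,56,0,-127,-320,-13,56,0,-127,-320,-13,56]'

```text
time: 17.3
tool_pos: [649.4, 19.1, 139.8]
tcp_rot: [3.141, 0.0, 2.234]
contact_force: [-0.8, 0.1, 0.6]
grip_width: 92.0
```

Run:
```python
from h import *
o=sensors.get_obs();w=imaging.capture("wrist");t=imaging.capture("top")
print(o["tool_pos"],o["tcp_rot"]);np.save("w7.npy",np.r_[o["tool_pos"],o["tcp_rot"]])
cv2.imwrite("pics/p7.png",np.hstack([w[:,80:440],cv2.resize(t[110:240,110:240],(384,384),interpolation=cv2.INTER_CUBIC)]))
cv2.imwrite("pics/top7.png",t)
```

```text
[649.42779859  19.13650852 139.77844943] [3.14136003e+00 4.44359235e-05 2.23374866e+00]
```

View pics/p7.png

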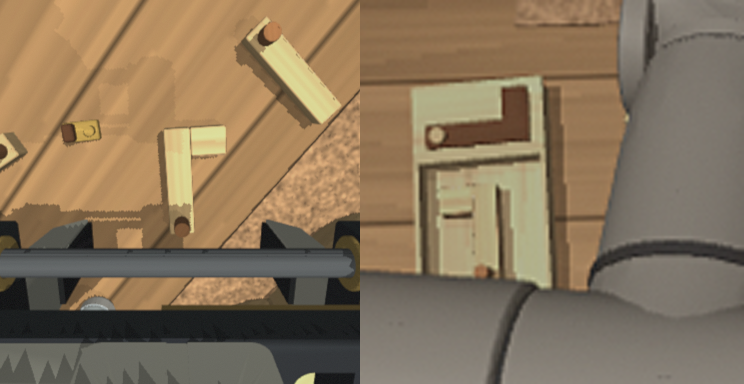

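Left caul lies in its tray (foot left, dowel at crop (484,272)). Wrist view of the right caul: foot end centre (257.5,128), dowel end centre (261,233).

Run:
```python
from h import *
w=np.load("w7.npy")
for b in(0,28.5):
    o=dict(tool_pos=w[:3]+[0,0,b],tcp_rot=w[3:])
    B=ray("wrist",(257.5,128),22,o);A=ray("wrist",(261,233),22,o);d=B-A;m=(A+B)/2;y=np.arctan2(d[1],d[0])
    print(b,m.round(1),np.hypot(*d[:2]).round(1),y.round(3),delta([m[0],m[1],-26],y))
```

```text
0 [653.3  17.   22. ] 108.7 2.268 (array([ -3.7,   1.9, 165.8]), np.float64(-2.0), 'j6', np.float64(-43.1))
28.5 [657.7  11.9  22. ] 118.9 2.268 (array([-10.5,   2.1, 165.8]), np.float64(-2.0), 'j6', np.float64(-43.1))
```

Call:
arm_command --increments '[0,-4,2,40,-2,0,-4,2,90,-2,0,-4,2,130,-2,0,-4,2,150,-2,0,-4,2,158,-2,0,-4,2,158,-2]'

```text
time: 18.15
tool_pos: [653.7, 16.5, -18.2]
tcp_rot: [3.141, -0.0, 2.268]
contact_force: [0.3, 1.1, 0.1]
grip_width: 91.8
```

Call:
arm_command --increments '[0,0,0,2,0,0,0,0,4,0,0,0,0,6,0,0,0,0,6,0]'

```text
time: 18.65
tool_pos: [653.5, 16.5, -24.4]
tcp_rot: [-3.142, -0.0, 2.268]
contact_force: [-0.2, 0.3, 0.5]
grip_width: 91.6
```

Run:
```python
from h import *
print(ray("top",(152,202.1),49))
```

```text
[456.35885021 320.932333    49.        ]
```

Left dowel at (456,321): the caul origin is about (−3,−6) in the tray frame, good. Now close on the right caul.

Call:
arm_command --increments '[1,0,0,2,0,1,0,0,2,0,1,0,0,2,0,1,0,0,2,0,1,0,0,2,0,1,0,0,2,0,1,0,0,2,0,1,0,0,2,0,1,0,0,2,0,1,0,0,2,0,1,0,0,2,0]'

```text
time: 20.02
tool_pos: [653.6, 16.5, -26.3]
tcp_rot: [3.141, 0.0, 2.268]
contact_force: [0.3, 0.6, -0.3]
grip_width: 26.0
```

Call:
arm_command --increments '[1,0,0,-20,0,1,0,0,-60,0,1,0,0,-110,0,1,0,0,-110,0]'

```text
time: 20.52
tool_pos: [656.9, 16.2, 90.2]
tcp_rot: [3.134, 0.008, 2.268]
contact_force: [-0.0, 1.1, -1.0]
grip_width: 25.7
```

Run:
```python
from h import *
o=sensors.get_obs();print(o["tool_pos"],o["grip_width"],o["joint_positions"].round(2))
print(delta([536,-347+5,o["tool_pos"][2]],-.004))
# tray yaw check from red-brown-free edges: full pixel corners of RT
```

```text
[656.90862956  16.21515835  90.18475162] 25.726486549542734 [-0.09  0.67  1.28  0.    1.18 -0.79]
(array([-197.1, -322.6,   -1. ]), np.float64(-49.8), 'j6', np.float64(-45.2))
```

Call:
arm_command --increments '[1,-30,-48,-110,-8,1,-60,-96,-110,-16,1,-90,-144,-110,-24,1,-120,-192,-110,-32,1,-150,-241,-110,-40,1,-175,-281,-110,-46,1,-193,-310,-110,-49.8,1,-199.5,-320.5,-110,-49.8,1,-199.5,-320.5,-110,-49.8,1,-199.5,-320.5,-110,-49.8,1,-199.5,-320.5,-110,-49.8]'

```text
time: 21.9
tool_pos: [536.5, -340.7, 193.7]
tcp_rot: [3.141, 0.0, 3.138]
contact_force: [-0.2, 0.4, -1.2]
grip_width: 25.8
```

Run:
```python
from h import *
o=sensors.get_obs();print(o["tool_pos"],o["tcp_rot"],o["grip_width"])
t=imaging.capture("top")[100:230,310:440];s=imaging.capture("side")[160:340,300:480]
cv2.imwrite("pics/p8.png",np.hstack([cv2.resize(i,(400,400),interpolation=cv2.INTER_CUBIC) for i in(t,s)]))
```

```text
[ 536.47198394 -340.74927927  193.71009321] [3.14132542e+00 1.19275265e-04 3.13840810e+00] 25.841018284868234
```

View pics/p8.png

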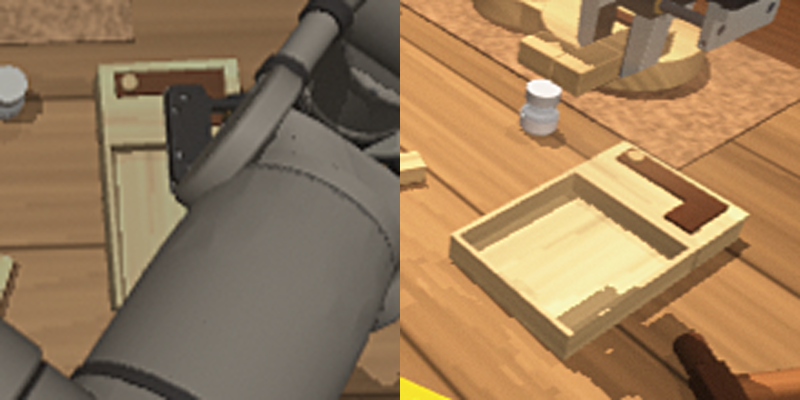

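I repeated the lift by mistake (z is now 194 reported); harmless. Top/side crops: caul held, foot-end bottom corner at side crop (580,95), left end (522,62). Tray rim corners in the side crop are (450,237), (567,350), (748,212) and (630,143).

Run:
```python
from h import *
s=lambda x,y:(300+(x-400)*.45,160+y*.45)
for p in((580,95),(522,66)): print("caul bottom",[ (z,ray("side",s(*p),z)[:2].round(0).tolist()) for z in(210,220,230)])
P=np.array([ray("side",s(*p),30)[:2] for p in((450,237),(567,335),(748,212),(630,143))]);print(P.round())
for a,b in((0,3),(1,2)):
    d=P[b]-P[a];print(np.hypot(*d).round(),np.arctan2(d[1],d[0]).round(3))
print("mid",P.mean(0))
```

```text
caul bottom [(210, [498.0, -347.0]), (220, [486.0, -356.0]), (230, [473.0, -365.0])]
caul bottom [(210, [493.0, -292.0]), (220, [480.0, -303.0]), (230, [467.0, -314.0])]
[[ 450. -275.]
 [ 455. -410.]
 [ 706. -407.]
 [ 702. -276.]]
252.0 -0.003
251.0 0.012
mid [ 578.25335165 -341.86211297]
```

Tray yaw ≈0, centre ≈(537,−340); the caul origin estimate is ≈(538,−347), fine. Lowering.

Call:
arm_command --increments '[1,0,0,50,0,1,0,0,100,0,1,0,0,140,0,1,0,0,170,0,1,0,0,190,0,1,0,0,202,0,1,0,0,208,0,1,0,0,210,0,1,0,0,210,0]'

```text
time: 23.12
tool_pos: [536.2, -342.4, -15.8]
tcp_rot: [-3.141, 0.001, 3.137]
contact_force: [-0.2, 0.2, -2.0]
grip_width: 25.8
```

Call:
arm_command --increments '[1,0,0,1.5,0,1,0,0,3,0,1,0,0,4,0,1,0,0,4,0]'

```text
time: 23.62
tool_pos: [535.8, -342.2, -20.5]
tcp_rot: [3.141, -0.0, 3.137]
contact_force: [-0.4, 0.2, 0.1]
grip_width: 25.8
```

Call:
arm_command --increments '[1,0,0,1,0,1,0,0,2,0,1,0,0,2,0]'

```text
time: 24.0
tool_pos: [535.9, -342.3, -21.4]
tcp_rot: [-3.141, 0.0, 3.137]
contact_force: [-2.6, 1.9, 5.9]
grip_width: 26.0
```

Floor contact again at −21.4. Release halfway, lift, and move aside for a clear look.

Call:
arm_command --increments '[0.5,0,0,0,0,0.5,0,0,-1,0,0.5,0,0,-1,0,0.5,0,0,-1,0,0.5,0,0,-1,0,0.5,0,0,-30,0,0.5,0,0,-80,0,0.5,0,0,-140,0,0.5,0,60,-170,0,0.5,0,120,-170,0,0.5,0,180,-170,0,0.5,0,240,-170,0,0.5,0,300,-170,0,0.5,0,320,-170,0,0.5,0,320,-170,0,0.5,0,320,-170,0,0.5,0,320,-170,0]'

```text
time: 26.12
tool_pos: [537.5, -23.7, 147.5]
tcp_rot: [-3.141, -0.0, 3.135]
contact_force: [-0.9, 0.1, 0.6]
grip_width: 46.1
```

Run:
```python
from h import *
o=sensors.get_obs();print(o["tool_pos"],o["contact_force"],o["grip_width"])
t=imaging.capture("top")[110:230,120:400];s=imaging.capture("side")[120:330,100:460]
cv2.imwrite("pics/p9.png",np.vstack([cv2.resize(t,(560,240),interpolation=cv2.INTER_CUBIC),cv2.resize(s,(560,327),interpolation=cv2.INTER_CUBIC)]))
```

```text
[537.48215257 -23.74461103 147.4801396 ] [-0.94607629  0.07991393  0.57722819] 46.13640105792823
```

View pics/p9.png

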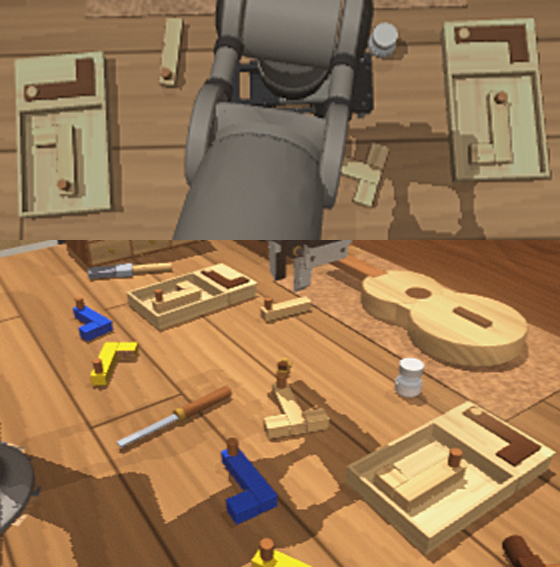

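Both cauls lie flat in their trays, clear of the walls, with dowels up at top crop (65,183) and (500,97). The robot is clear of everything, so I hand in.

```bash
python3 -c "
from plant import ticket
print(ticket.close_job())"
```

```text
the job is handed in; nothing more can be done
None
```

Each caul went into the tray with the matching pattern: the left one into the left tray and the right one into the right. I handed the job in at about 26 s; no verdict is reported.

**Last checks:** the final top and side views show both cauls flat on the tray floors, dowel up and clear of the walls, with the gripper away from everything. The left caul's origin came out at about (−3, −6) mm in its tray frame. The right caul's was about (0, −7) mm, estimated before lowering and not measured again after release. Floor contact came at the expected height in both trays. The highest contact force shown at the end of any move was about 17 N.

**What failed or disagreed:**
- **First two grasps missed:** the fingers shut on nothing both times. The first time I blamed a lift before they had closed. The second attempt showed they were passing above the caul.
- **Reported TCP height reads about 28.5 mm low:** touching the bench at a reported z of −28.5 showed this. The side camera suggested 33–36 mm, while lengths measured in the wrist camera agreed with the reported value. I went by the touch.
- **Sideways error at the left tray:** both fixed cameras put the held caul about 10 mm short in y of the reported pose, so I shifted it 9 mm before lowering.
- **Repeated lift:** I commanded the 110 mm lift twice with the right caul, with no harm done.

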